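Turn off and lock a child-safe hot plate knob

ROBOT

A 7-joint arm with a two-finger parallel gripper is mounted at the origin on the work surface; the furniture and walls round the work are solid. World frame = base frame: x ahead of the robot, y to its left, z up, the work surface at z = 0. Lengths are in mm, angles in rad, forces in N, time in s.
With the tool pointing down it reaches from about 425 to 875 mm from the base axis. Payload 4.7 kg.
Tool frame: the origin (TCP) lies at the very end of the fingers, on their centre line; the grasp point (between the pads) lies 19 mm behind it (grip_depth is the distance from the TCP to the grasp point, in mm); z points along the fingers, y is the line along which they close (so a half turn about z gives the same grasp; the last joint's range is limited). The gripper opens to 87 mm and grips with 3 to 60 N. Pads are 19 mm wide; open, the fingers measure 117 mm over their backs; the gripper's body (75 mm by 190 mm) begins 51 mm behind the grasp point.
Start: joints at [1.363, 0.321, -0.07, 1.45, 0.023, 1.371, -0.057], TCP at [142.968, -634.105, 189.587] pointing down, gripper open.
Joint ranges: [-2.86, 2.86], [-0.3, 2.09], [-1.38, 1.24], [0.06, 2.45], [-1.56, 4.7], [0.09, 2.05], [-2.69, 2.69]. Speed limits (rad/s): [2.57, 2.57, 3.14, 3.14, 3.14, 3.14, 3.14].

INTERFACE

Orientations are given as a rotation vector (axis times angle).
In Python, from rig import * gives the robot as it stands. The module is installed in compiled form; this text tells all that it offers.
- The arm moves only by the tool play_rows, never from a script. Its argument "series" is a list of rows, each a list of 5 numbers: the gripper's target within -1 to 1 (fully open at 1, half-way at 0, shut at -1), then the shift along the tool's x, y, z in m, then the turn about the tool's z in rad. In form: [[hand, dx, dy, dz, yaw], ...]. A call has 1 to 20 rows; each row shifts and turns the commanded pose from where the row before left it, along the tool's axes as they then stand; what a row does not reach is not made up. A row lasts 1/10 s, in which the tool goes at most 50 mm and 8.59 degrees, less where a joint would pass 70% of its speed; a pose out of reach is approached as far as the arm can. A call with a gripper value outside its range is refused whole. The fingers move at their own pace and stop on an object; the grip force is fixed at half the most. Time passes only in rows, so rows that do not move let the fingers close. It gives the time, the measured TCP pose, the force, the opening and the grip force at its end, in the units of the state.
- read_state(): the state, without advancing time (a new reading comes with each control period).
- camera(name): name is "scene" or "top" or "wrist"; returns (picture, depth): 384x512x3 uint8, blue, green, red; 384x512 float32, mm along the optical axis (not along the pixel's ray), 0 where there is no reading.
- camera_model(name): a dict with "mtx" (3x3 intrinsics, pixels), "rvec" (rotation vector, rad) and "tvec" (3), from world to camera coordinates, as OpenCV has them. Camera axes: x right, y down, z forward; pixel columns grow to the right and rows downward; lengths in mm; the calibration is good to about 2 mm. A picture is of the moment at which its call begins: read the wrist's pose just before it. camera_model takes no time and is no camera call; for the wrist camera it gives the pose at the moment of the call.
- job_done(): hands the job in; it is judged then, once.
The state is a dict: "time": time; "joint_pos": joint angles; "joint_vel": joint speeds; "joint_torque": joint torques, N m; "position": TCP position; "eef_rot": TCP orientation; "wrist_force": force on the tool from outside, world axes, zero at the start; "wrist_torque": the same for the moment, N m; "width": finger opening in mm; "grip_force": force on a finger pad.
Only numpy, scipy, OpenCV 4.12 (cv2) and the standard library are available. Lean on these libraries where they do the work, as an engineer would, in place of code of your own. Each camera call takes 0.05 s, during which the arm holds its last target. There are 200 camera calls.

TASK

The hot plate has been left on. Pull its child-safe knob up to unlock it, turn it anticlockwise to the red off dot, and press it fully back down so that it is locked there. The dot is only a rough guide: feel for the spot close to it where the knob drops in, never force the knob, let go of it, and leave the other things where they are.

Things in the scene. Friction and masses are not known exactly. Their poses are not given: they have to be found in the camera images.
- hob: Fixed white portable hot plate, panel 60 mm above the worktop. Origin on the worktop under the knob's axis; x points from the knob through the red off dot to the dark round plate (radius 60 mm, 10 mm above the panel, centre 122 mm from the knob's axis); z up. The panel reaches 45 mm in front of the knob, 195 mm behind it, 110 mm to each side
- knob: Black knob: round skirt (radius 31 mm, top 11 mm above the panel) with an upright grip bar 50 mm long, 12 mm thick, 11 to 42 mm above the panel when home. Origin on its vertical axis, at panel height when home; x along the bar to its white-lined end, the pointer. Starts home, pointer 1.08 to 1.22 rad clockwise of the dot; from there it turns 1.7 rad anticlockwise at most; takes 0.05 N m
- knob_lift (a joint): How far the knob is up, m: 0 home, 0.014 fully up. Sliding takes 3 N either way and it stays where left. Home, a pin locks it; lifted 9 mm or more it turns. Away from a seat the pin lands on the lock ring at a lift of 9 mm; by the dot the ring yields 4 mm at 5 N/mm, then is hard. Over 25 N on the pin, pressing or turning, is forcing it
- knob_grip (a point): Point on the knob's axis inside the grip bar, 33 mm above the panel when home (9 mm under the bar's top, 22 mm above the skirt); axes as the knob's
- off_dot (a point): Centre of the red off dot, 9 mm wide, flat on the panel, 43 mm from the knob's axis. The off seat, where alone near the dot the knob goes home, lies up to 0.28 rad either side of the dot's direction as seen from the axis, different each time and not measurable; it accepts the knob within about 0.035 rad either way
- rosette: Flat fixed aluminium disc (radius 34.5 mm, 1.6 mm thick) on the panel under the knob. Origin on the knob's axis at panel height, x along the old setting, where the pointer starts; under it sits the hard lock of the old setting, the only other place where the knob goes home
- mug: Bystander: white mug, 79 x 114 x 89 mm, origin under its middle
- salt: Bystander: salt shaker with grey top, 44 mm wide, 90 mm tall, origin under its middle
- spice: Bystander: spice jar with red cap, 45 mm wide, 106 mm tall, origin under its middle
- tin: Bystander: food tin, 75 mm wide, 58 mm tall, origin under its middle
- garlic: Bystander: garlic bulb, 56 mm, origin under its middle

How it is judged (in metres and radians):
On the way, in this order (a step that is already met when the one before it is completed fails the run):
1. the knob is pulled up by at least 10 mm (value of joint knob_lift above 0.01 m), for 0.1 s.
2. while up, the knob is turned until its pointer is within 0.4 rad of the off dot (value of joint knob_lift above 0.004 m and angle between the x axis of knob and the x axis of hob, either way round below 0.4 rad), for 0.1 s.
At the end, for the whole second after the job is handed in: The knob is pressed home (lift under 2 mm, possible there only in the off seat) with its pointer within 0.4 rad of the direction of the off dot, at rest and let go (value of joint knob_lift below 0.002 m and angle between the x axis of knob and the x axis of hob, either way round below 0.4 rad and linear speed of knob below 0.01 m/s); the robot touches nothing.
It fails at once if the knob is forced: more than 25 N between its pin and the lock (contact force between knob and hob above 25 N or contact force between knob and rosette above 25 N).
It fails at once if a bystander is moved by more than 30 mm (distance of any of mug, salt, spice, tin, garlic from where it was at the start of the episode above 0.03 m).
It also fails if it takes over 64 s, if anything falls off the work surface, if the arm or the gripper's body presses on something with over 40 N, if the wrist force passes 120 N, or if a joint passes its speed limit or range.

## Working session

There is one attempt and no reset: what is moved stays moved. The work goes in short steps, Python scripts to look and compute and a tool call to move; the robot and the scene stay as the last step left them, time stands still between calls to the robot, and variables do not carry over. Pictures are saved under pics/ and viewed, at most 10 in all, crops included, and the job is handed in when it is done.

Besides the shell and the picture viewer there is one more tool, called after "Call:" as name(argument=value, ...), one argument or row to a line, values as JSON. play_rows: Moves the arm, as the interface text tells. Its arguments: {"type":"object","properties":{"series":{"type":"array"}},"required":["series"]}

```bash
mkdir -p pics
cat > h.py <<'E'
from rig import *
import numpy as np, cv2
def world(m,uv,d):
    R=cv2.Rodrigues(np.array(m["rvec"],float))[0];K=np.array(m["mtx"])
    uv=np.atleast_2d(uv);d=np.atleast_1d(d)
    p=np.c_[uv,np.ones(len(uv))]@np.linalg.inv(K).T*d[:,None]
    return (p-np.array(m["tvec"]).ravel())@R
def onplane(m,uv,z):
    a=world(m,uv,np.full(len(np.atleast_2d(uv)),100.));b=world(m,uv,np.full(len(np.atleast_2d(uv)),1000.))
    t=(z-a[:,2])/(b[:,2]-a[:,2]);return a+t[:,None]*(b-a)
E
python3 - <<'E'
from h import *
s=read_state();print(s)
for n in("top","scene"):
    p,d=camera(n);cv2.imwrite(f"pics/{n}1.png",p);np.savez(f"{n}1.npz",p=p,d=d,**camera_model(n))
E
```

```text
{'time': 0.0, 'joint_pos': array([ 1.36309347,  0.32181056, -0.07011311,  1.45169249,  0.0225811 ,
        1.37082387, -0.05692991]), 'joint_vel': array([ 8.36072878e-04,  4.28018126e-05,  9.71047499e-04,  1.66039405e-04,
        1.01819712e-03,  5.90384172e-04, -1.48935306e-03]), 'joint_torque': array([-2.05087149e-04, -4.91285992e+01, -4.03963253e-01, -3.12527740e+01,
       -6.38463395e-02,  4.35392931e-02,  1.72442733e-04]), 'position': array([ 142.82423663, -633.46088653,  188.46111449]), 'eef_rot': array([-3.12037515e+00, -3.47518026e-01,  4.53081952e-04]), 'wrist_force': array([-0.20065434, -0.0158088 , -0.44628446]), 'wrist_torque': array([-0.01610459, -0.00417252, -0.01560782]), 'grip_force': 0.0, 'width': 87.00043828029199}
```

View pics/top1.png

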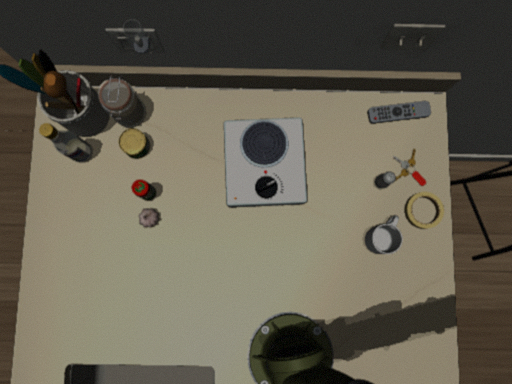

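View pics/scene1.png

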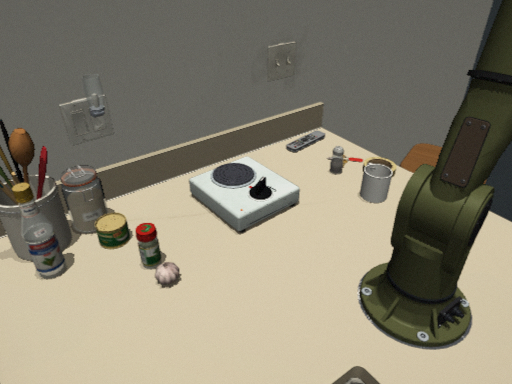

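The top view shows the hob, with the knob near (266,187), the red dot near (265,172) and the pointer to the right. The bystanders are far from the hob.

Run:
```python
from h import *
z=np.load("top1.npz");m={k:z[k] for k in("mtx","rvec","tvec")};p=z["p"];d=z["d"]
cv2.imwrite("pics/crop1.png",cv2.resize(p[110:215,215:315],None,fx=5.6,fy=5.6,interpolation=cv2.INTER_CUBIC))
b=p.astype(int);red=(b[...,2]-np.maximum(b[...,1],b[...,0])>50);red[:165]=0;red[180:]=0;red[:,:250]=0;red[:,290:]=0
v,u=np.nonzero(red);c=[u.mean(),v.mean()];print(c,onplane(m,c,60))
# whole cloud
vv,uu=np.mgrid[110:215,215:315];P=world(m,np.c_[uu.ravel(),vv.ravel()].astype(float),d[110:215,215:315].ravel().astype(float))
br=b[110:215,215:315].sum(2).ravel()
k=(vv.ravel()>174)&(P[:,2]>64)&(P[:,2]<80)
for lo,hi in((64,76),(90,110)):
    s=(vv.ravel()>174)&(P[:,2]>lo)&(P[:,2]<hi);print(lo,s.sum(),P[s].mean(0) if s.any() else 0)
    if hi==110: print(np.c_[uu.ravel(),vv.ravel(),P.round()][s])
pl=(vv.ravel()<170)&(abs(P[:,2]-70)<4)&(br<240);print("plate",pl.sum(),P[pl].mean(0))
print("panel z",np.median(P[(br>400)&(P[:,2]>40),2]))
```

```text
[np.float64(265.0), np.float64(171.28571428571428)] [[490.75395685  76.29427574  60.        ]]
64 395 [444.87274999  72.52012628  69.42314615]
90 94 [447.45448755  72.45912851 101.14145145]
[[272. 179. 463.  59.  99.]
 [273. 179. 462.  56. 101.]
 [274. 179. 462.  54. 102.]
 [270. 180. 460.  64.  97.]
 [271. 180. 460.  61. 101.]
 [272. 180. 460.  59. 102.]
 [273. 180. 459.  56. 103.]
 [274. 180. 460.  53.  98.]
 [275. 180. 460.  51.  99.]
 [269. 181. 457.  67.  99.]
 [270. 181. 456.  64. 105.]
 [271. 181. 457.  61. 103.]
 [272. 181. 457.  59. 102.]
 [273. 181. 457.  56. 101.]
 [274. 181. 457.  54. 104.]
 [275. 181. 458.  51.  99.]
 [267. 182. 454.  72. 103.]
 [268. 182. 454.  69. 101.]
 [269. 182. 454.  67. 104.]
 [270. 182. 454.  64. 105.]
 [271. 182. 454.  62. 105.]
 [272. 182. 454.  59. 102.]
 [273. 182. 454.  56. 106.]
 [274. 182. 454.  54. 104.]
 [275. 182. 455.  51. 101.]
 [265. 183. 451.  77. 101.]
 [266. 183. 451.  74. 103.]
 [267. 183. 451.  72. 104.]
 [268. 183. 452.  69. 100.]
 [269. 183. 451.  67. 106.]
 [270. 183. 452.  64. 101.]
 [271. 183. 451.  61. 103.]
 [272. 183. 45
[... 1100 characters left out ...]
104.]
 [262. 187. 441.  85. 102.]
 [263. 187. 441.  82. 102.]
 [264. 187. 441.  79. 100.]
 [265. 187. 441.  77. 102.]
 [266. 187. 441.  74. 103.]
 [267. 187. 442.  71.  95.]
 [258. 188. 437.  95. 104.]
 [259. 188. 438.  93. 100.]
 [260. 188. 438.  90. 102.]
 [261. 188. 438.  87. 101.]
 [262. 188. 438.  85. 104.]
 [263. 188. 438.  82. 104.]
 [264. 188. 439.  79.  98.]
 [265. 188. 439.  77.  98.]
 [259. 189. 435.  92. 100.]
 [260. 189. 435.  90. 101.]
 [261. 189. 435.  87. 103.]
 [262. 189. 435.  85. 101.]
 [263. 189. 436.  82.  97.]
 [259. 190. 433.  92.  98.]
 [260. 190. 433.  90.  99.]
 [261. 190. 433.  87.  99.]]
plate 1291 [568.01230644  80.92626593  70.10877447]
panel z 60.42252601699876
```

View pics/crop1.png

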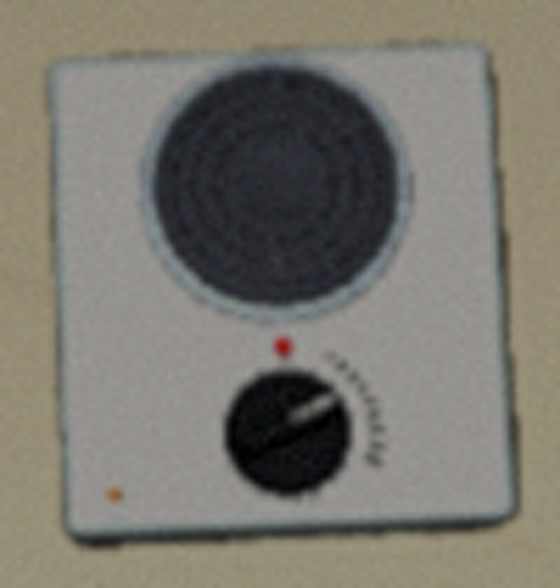

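```bash
cat >> h.py <<'E'
def sim(p,a,rows):  # xy position, tool-x angle; tool pointing down
    p=np.array(p,float)
    for h,dx,dy,dz,w in rows:
        p=p+1000*np.array([np.cos(a)*dx+np.sin(a)*dy,np.sin(a)*dx-np.cos(a)*dy,-dz]);a-=w
    return p,a
def need(tgt,ang=None):
    s=read_state();R=cv2.Rodrigues(s["eef_rot"])[0];a=np.arctan2(R[1,0],R[0,0])
    print("t",s["time"].__round__(2),"pos",s["position"].round(2),"ang",round(a,4),"F",s["wrist_force"].round(1),"T",s["wrist_torque"].round(2),"tilt",R[2,:].round(3),"shift mm",(R.T@(np.array(tgt)-s["position"])).round(2), "w",s["width"].round(1))
E
python3 - <<'E'
from h import *
need([448,73,188])
for dx in(.040,.042,.044):
  for dy in (-.008,-.010,-.012):
    p,a=sim([143,-633.5,188],.222,[[1,dx,dy,0,-.08]]*20);print(dx,dy,p,a)
z=np.load("top1.npz");m={k:z[k] for k in("mtx","rvec","tvec")};p=z["p"];d=z["d"]
# PCA of bar top on plane z=102
vv,uu=np.mgrid[174:198,250:285];P=world(m,np.c_[uu.ravel(),vv.ravel()].astype(float),d[174:198,250:285].ravel().astype(float))
q=onplane(m,np.c_[uu.ravel(),vv.ravel()].astype(float),102)[P[:,2]>92][:,:2]
w,V=np.linalg.eigh(np.cov(q.T));e=V[:,1];print("bar",q.mean(0),np.arctan2(e[1],e[0]),np.ptp(q@V,axis=0))
E
```

```text
Traceback (most recent call last):
  File "h.py", line 18, in need
    print("t",s["time"].__round__(2),"pos",s["position"].round(2),"ang",round(a,4),"F",s["wrist_force"].round(1),"T",s["wrist_torque"].round(2),"tilt",R[2,:].round(3),"shift mm",(R.T@(np.array(tgt)-s["position"])).round(2), "w",s["width"].round(1))
                                                                                                                                                                                                                                    ^^^^^^^^^^^^^^^^
AttributeError: 'float' object has no attribute 'round'
```

```bash
sed -i 's/s\["width"\].round(1)/round(s["width"],1)/' h.py
python3 - <<'E'
from h import *
need([448,73,188])
for dx in(.040,.042,.044):
  for dy in (-.008,-.010,-.012):
    p,a=sim([143,-633.5,188],.222,[[1,dx,dy,0,-.08]]*20);print(dx,dy,p,a)
z=np.load("top1.npz");m={k:z[k] for k in("mtx","rvec","tvec")};p=z["p"];d=z["d"]
vv,uu=np.mgrid[174:198,250:285];P=world(m,np.c_[uu.ravel(),vv.ravel()].astype(float),d[174:198,250:285].ravel().astype(float))
q=onplane(m,np.c_[uu.ravel(),vv.ravel()].astype(float),102)[P[:,2]>92][:,:2]
w,V=np.linalg.eigh(np.cov(q.T));e=V[:,1];print("bar",q.mean(0),np.arctan2(e[1],e[0]),np.ptp(q@V,axis=0))
E
```

```text
t 0.1 pos [ 142.82 -633.56  188.57] ang 0.2219 F [-0.5 -0.5 -0.9] T [ 0.03  0.   -0.05] tilt [-0.    -0.002 -1.   ] shift mm [ 453.17 -622.09    1.57] w 87.2
0.04 -0.008 [422.15356418  42.91892485 188.        ] 1.8220000000000005
0.04 -0.01 [392.31759245  62.84379741 188.        ] 1.8220000000000005
0.04 -0.012 [362.48162072  82.76866996 188.        ] 1.8220000000000005
0.042 -0.008 [442.07843674  72.75489658 188.        ] 1.8220000000000005
0.042 -0.01 [412.24246501  92.67976914 188.        ] 1.8220000000000005
0.042 -0.012 [382.40649328 112.60464169 188.        ] 1.8220000000000005
0.044 -0.008 [462.0033093  102.59086831 188.        ] 1.8220000000000005
0.044 -0.01 [432.16733756 122.51574087 188.        ] 1.8220000000000005
0.044 -0.012 [402.33136583 142.44061342 188.        ] 1.8220000000000005
bar [447.20996686  73.40122436] 2.066403292198892 [60.15684496 58.69441717]
```

Call:
play_rows(
  series=[
    [1,0.042,-0.008,-0.002,-0.08],
    [1,0.042,-0.008,-0.002,-0.08],
    [1,0.042,-0.008,-0.002,-0.08],
    [1,0.042,-0.008,-0.002,-0.08],
    [1,0.042,-0.008,-0.002,-0.08],
    [1,0.042,-0.008,-0.002,-0.08],
    [1,0.042,-0.008,-0.002,-0.08],
    [1,0.042,-0.008,-0.002,-0.08],
    [1,0.042,-0.008,-0.002,-0.08],
    [1,0.042,-0.008,-0.002,-0.08],
    [1,0.042,-0.008,-0.002,-0.08],
    [1,0.042,-0.008,-0.002,-0.08],
    [1,0.042,-0.008,-0.002,-0.08],
    [1,0.042,-0.008,-0.002,-0.08],
    [1,0.042,-0.008,-0.002,-0.08],
    [1,0.042,-0.008,-0.002,-0.08],
    [1,0.042,-0.008,-0.002,-0.08],
    [1,0.042,-0.008,-0.002,-0.08],
    [1,0.042,-0.008,-0.002,-0.08],
    [1,0.042,-0.008,-0.002,-0.08],
  ],
)

```text
time: 2.1
position: [441.4, 73.9, 229.3]
eef_rot: [-1.921, -2.485, 0.0]
wrist_force: [0.7, 0.7, 0.7]
width: 87.1
grip_force: 0.0
```

Call:
play_rows(
  series=[
    [1,0,0,0,-0.08],
    [1,0,0,0,-0.08],
    [1,0,0,0,-0.08],
    [1,0,0,0,0],
  ],
)

```text
time: 2.5
position: [441.8, 72.2, 229.2]
eef_rot: [-1.614, -2.695, 0.001]
wrist_force: [-0.1, 0.1, -0.1]
width: 86.9
grip_force: 0.0
```

Run:
```python
from h import *
need([447.5,73.5,150]);print(read_state()["joint_pos"].round(2))
m=camera_model("wrist");p,d=camera("wrist");cv2.imwrite("pics/w1.png",p);np.savez("w1.npz",p=p,d=d,**m)
```

```text
t 2.5 pos [441.84  72.17 229.24] ang 2.0624 F [-0.1  0.1 -0.1] T [ 0.04 -0.18 -0.01] tilt [ 0.    -0.001 -1.   ] shift mm [-1.5   5.67 79.24] w 86.9
[ 0.61 -0.14 -0.75  1.84 -0.1   1.41  0.38]
```

View pics/w1.png

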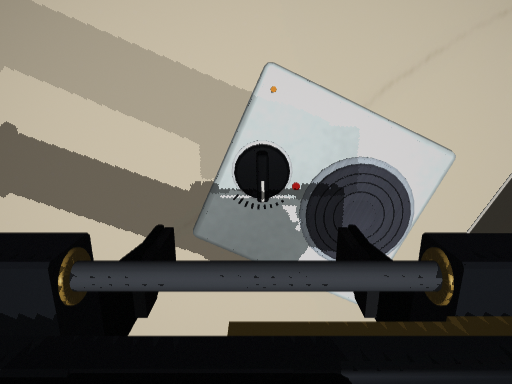

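The wrist view shows the knob at (262,172), its bar nearly vertical with the white pointer end at (263,192), and the red dot at (296,186).

Run:
```python
from h import *
z=np.load("w1.npz");m={k:z[k] for k in("mtx","rvec","tvec")};p=z["p"].astype(int);d=z["d"]
vv,uu=np.mgrid[120:225,200:325];uv=np.c_[uu.ravel(),vv.ravel()].astype(float);P=world(m,uv,d[120:225,200:325].ravel().astype(float));c=p[120:225,200:325].reshape(-1,3)
print("panel",np.median(P[(c.sum(1)>450)&(P[:,2]>40),2]))
r=(c[:,2]-np.maximum(c[:,0],c[:,1])>60);dot=P[r].mean(0);print("dot",dot,r.sum())
near=np.hypot(P[:,0]-447,P[:,1]-73)<45
b=near&(P[:,2]>95);q=P[b][:,:2];w,V=np.linalg.eigh(np.cov(q.T));e=V[:,1]
pr=q@V;mid=V@((pr.max(0)+pr.min(0))/2);print("bar",q.mean(0),"mid",mid,np.arctan2(e[1],e[0]),np.ptp(pr,axis=0),b.sum(),P[b][:,2].mean())
s=near&(P[:,2]>66)&(P[:,2]<76);(cc,rad)=cv2.minEnclosingCircle(P[s][:,:2].astype(np.float32));print("skirt",cc,rad)
D=dot[:2]-mid;print("hobx",np.arctan2(D[1],D[0]),np.hypot(*D))
need([*mid,120])
```

```text
panel 60.19523314155928
dot [490.3243703   76.79518541  61.01133307] 43
bar [447.01281113  74.99335109] mid [447.65483406  73.98988098] 2.090247349653648 [11.92787576 50.66366813] 565 101.61127160929769
skirt (447.4064636230469, 74.3270034790039) 30.857391357421875
hobx 0.06565042071876499 42.761654042986024
t 2.55 pos [441.9   72.13 229.25] ang 2.0603 F [ 0.3 -0.6 -0. ] T [ 0.02 -0.13 -0.01] tilt [ 0.    -0.001 -1.   ] shift mm [ -1.08   6.02 109.25] w 87.1
```

Call:
play_rows(
  series=[
    [1,-0.001,0.006,0,-0.03],
    [1,0,0,0.04,0],
    [1,0,0,0.04,0],
    [1,0,0,0.03,0],
    [1,0,0,0,0],
    [1,0,0,0,0],
  ],
)

```text
time: 3.15
position: [448.3, 74.3, 120.0]
eef_rot: [-1.574, -2.718, -0.001]
wrist_force: [0.1, 1.1, 0.6]
width: 87.0
grip_force: 0.0
```

Run:
```python
from h import *
need([447.5,74.1,76])
```

```text
t 3.15 pos [448.27  74.32 120.01] ang 2.0919 F [0.1 1.1 0.6] T [-0.01 -0.13  0.  ] tilt [ 0.001  0.    -1.   ] shift mm [ 0.15 -0.78 44.01] w 87.0
```

Call:
play_rows(
  series=[
    [1,0,-0.0007,0.02,0],
    [1,0,0,0.015,0],
    [1,0,0,0.009,0],
    [1,0,0,0,0],
    [-1,0,0,0,0],
    [-1,0,0,0,0],
    [-1,0,0,0,0],
    [-1,0,0,0,0],
    [-1,0,0,0,0],
    [-1,0,0,0,0],
    [-1,0,0,0,0],
    [-1,0,0,0,0],
  ],
)

```text
time: 4.35
position: [447.3, 73.7, 75.5]
eef_rot: [-1.574, -2.719, 0.0]
wrist_force: [-0.2, 1.2, 0.3]
width: 31.3
grip_force: 0.0
```

Run:
```python
from h import *
need([447.5,74.1,76])
```

```text
t 4.35 pos [447.3   73.68  75.48] ang 2.0918 F [-0.2  1.2  0.3] T [ 0.02 -0.11  0.04] tilt [-0. -0. -1.] shift mm [ 0.27  0.38 -0.52] w 31.3
```

Call:
play_rows(
  series=[
    [-1,0,0,0,0],
    [-1,0,0,0,0],
    [-1,0,0,0,0],
    [-1,0,0,0,0],
    [-1,0,0,0,0],
    [-1,0,0,0,0],
  ],
)

```text
time: 4.95
position: [447.3, 73.7, 75.5]
eef_rot: [1.574, 2.719, -0.0]
wrist_force: [0.2, 0.4, 0.7]
width: 0.3
grip_force: 0.0
```

Run:
```python
from h import *
need([447.5,74.1,76])
```

```text
t 4.95 pos [447.32  73.69  75.51] ang 2.0918 F [0.2 0.4 0.7] T [ 0.03 -0.1  -0.01] tilt [-0. -0. -1.] shift mm [ 0.26  0.36 -0.49] w 0.3
```

Run:
```python
from h import *
m=camera_model("wrist");p,d=camera("wrist");t,_=camera("scene")
cv2.imwrite("pics/g1.png",np.hstack([cv2.resize(p,(400,300)),cv2.resize(t[120:260,160:340],(400,300))]))
```

```text
(no output)
```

View pics/g1.png

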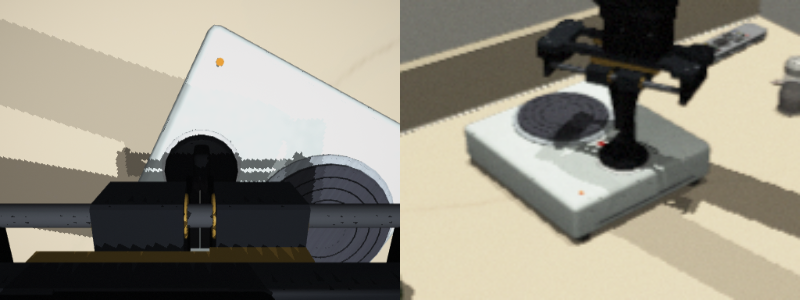

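The white pointer line shows between the fingers, so they may be straddling the bar even though the width reads 0.3. I'll take a closer look.

Run:
```python
from h import *
need([447.5,74.1,76])
m=camera_model("wrist");p,d=camera("wrist");print(read_state()["grip_force"])
c=p[150:350,190:330];c=np.clip(c.astype(float)*2.0,0,255).astype(np.uint8)
cv2.imwrite("pics/g2.png",cv2.resize(c,None,fx=3,fy=3,interpolation=cv2.INTER_CUBIC))
R=cv2.Rodrigues(m["rvec"])[0]
for v in range(170,340,10): print(v,[int(x) for x in d[v,200:320:8]])
s=read_state();Rt=cv2.Rodrigues(s["eef_rot"])[0]
for off in(0,-19): 
  q,_=cv2.projectPoints((s["position"]+Rt@[0,0,off])[None],m["rvec"],m["tvec"],m["mtx"],None);print(off,q.ravel())
```

```text
t 5.05 pos [447.32  73.69  75.52] ang 2.0918 F [-0.1  0.4 -0.4] T [ 0.   -0.07 -0.  ] tilt [-0. -0. -1.] shift mm [ 0.27  0.36 -0.48] w 0.5
0.0
170 [276, 216, 215, 214, 213, 214, 212, 211, 213, 213, 214, 214, 214, 214, 213]
180 [278, 218, 217, 214, 210, 206, 206, 0, 205, 205, 207, 214, 216, 216, 217]
190 [220, 219, 217, 208, 207, 207, 200, 190, 191, 206, 205, 206, 216, 217, 218]
200 [220, 220, 210, 208, 208, 208, 178, 177, 176, 209, 208, 209, 209, 218, 221]
210 [222, 220, 211, 209, 211, 210, 179, 177, 179, 211, 210, 210, 212, 220, 221]
220 [222, 222, 213, 212, 212, 211, 182, 180, 178, 213, 212, 212, 212, 222, 224]
230 [225, 226, 215, 214, 216, 165, 168, 168, 169, 165, 213, 214, 215, 224, 225]
240 [88, 87, 89, 88, 88, 153, 156, 157, 156, 153, 88, 88, 89, 89, 88]
250 [82, 81, 83, 82, 82, 87, 147, 0, 146, 85, 82, 83, 82, 83, 82]
260 [77, 76, 77, 77, 77, 86, 138, 152, 137, 82, 77, 77, 77, 76, 77]
270 [75, 76, 76, 75, 75, 84, 84, 85, 84, 81, 76, 76, 76, 76, 76]
280 [77, 77, 78, 77, 76, 84, 84, 82, 84, 80, 76, 76, 77, 76, 77]
290 [77, 77, 78, 77, 77, 85, 85, 85, 85, 81, 78, 77, 77, 77, 76]
300 [78, 78, 77, 77, 78, 86, 129, 240, 129, 82, 78, 78, 78, 78, 77]
310 [78, 79, 78, 78, 78, 106, 130, 244, 0, 97, 80, 78, 79, 79, 79]
320 [79, 79, 79, 80, 79, 106, 245, 243, 247, 78, 77, 79, 77, 77, 78]
330 [74, 74, 73, 76, 74, 74, 75, 74, 74, 74, 74, 75, 74, 73, 74]
0 [256.81120897 223.17769041]
-19 [256.94286294 234.95598429]
```

View pics/g2.png

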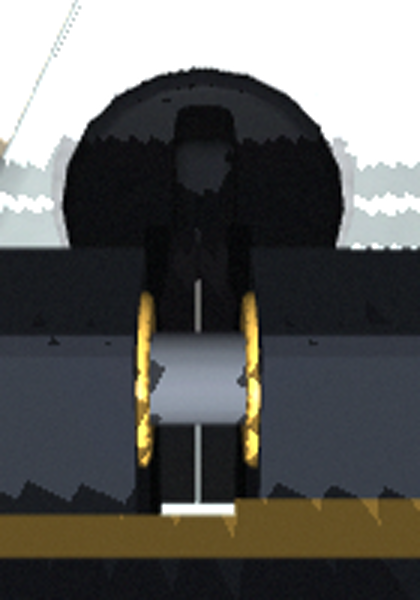

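Run:
```python
from h import *
need([447.5,74.1,76])
m=camera_model("wrist");p,d=camera("wrist")
s=read_state();Rt=cv2.Rodrigues(s["eef_rot"])[0]
for u in(240,248,257,264,272):
  for v in range(180,270,6):
    w=world(m,[[u,v]],d[v,u])[0];print(u,v,w.round(1),(Rt.T@(w-s["position"])).round(1))
```

```text
t 5.1 pos [447.34  73.69  75.51] ang 2.0919 F [-0.4 -0.3  0. ] T [-0.02 -0.17  0.04] tilt [-0. -0. -1.] shift mm [ 0.28  0.34 -0.49] w 0.1
240 180 [424.8  91.6  69.6] [ 26.7 -10.6   5.9]
240 186 [426.7  88.3  69.9] [ 22.9 -10.6   5.6]
240 192 [428.6  85.   70.6] [ 19.2 -10.6   4.9]
240 198 [430.4  81.7  71.2] [ 15.4 -10.7   4.3]
240 204 [432.2  78.6  72.4] [ 11.8 -10.7   3.1]
240 210 [434.2  75.1  72.5] [  7.8 -10.7   3. ]
240 216 [436.5  70.8  70.2] [  2.9 -10.9   5.3]
240 222 [438.3  67.5  71.2] [ -0.9 -10.9   4.4]
240 228 [433.7  79.7 113.8] [ 12.   -8.8 -38.3]
240 234 [433.9  80.2 122.3] [ 12.3  -8.4 -46.8]
240 240 [434.4  79.9 128.4] [ 11.8  -8.1 -52.9]
240 246 [434.6  80.3 135.6] [ 12.1  -7.8 -60.1]
240 252 [425.  102.7 191.5] [  36.2   -5.  -115.9]
240 258 [425.6 101.6 192.5] [  35.    -4.9 -117. ]
240 264 [426.4 100.3 193. ] [  33.5   -4.9 -117.5]
248 180 [429.1  94.4  70.9] [27.  -5.5  4.7]
248 186 [431.  91.  71.] [23.2 -5.5  4.5]
248 192 [431.6  90.3  81.7] [22.2 -5.3 -6.1]
248 198 [431.5  91.3  97.3] [ 23.2  -5.  -21.8]
248 204 [409.3 138.1 270.9] [  74.8   -0.9 -195.4]
2
[... 1914 characters left out ...]
]
272 180 [442.  102.   71.4] [27.2  9.5  4.1]
272 186 [444.1  98.6  71. ] [23.2  9.6  4.5]
272 192 [446.2  95.1  70.5] [19.1  9.6  5. ]
272 198 [447.8  92.1  72.4] [15.7  9.6  3.2]
272 204 [449.9  88.6  71.9] [11.6  9.7  3.7]
272 210 [451.9  85.2  72.1] [7.7 9.7 3.4]
272 216 [454.2  81.4  71.1] [3.2 9.8 4.4]
272 222 [456.6  77.5  69.9] [-1.3  9.9  5.6]
272 228 [447.8  88.1 114.5] [ 12.3   7.6 -39. ]
272 234 [447.6  87.8 122. ] [ 12.1   7.2 -46.4]
272 240 [447.3  87.6 129.1] [ 12.1   6.9 -53.6]
272 246 [446.9  87.6 135.9] [ 12.2   6.5 -60.4]
272 252 [432.1 107.2 192.3] [  36.7    3.5 -116.8]
272 258 [432.  107.1 195.6] [  36.6    3.3 -120.1]
272 264 [432.4 106.2 196.9] [  35.6    3.3 -121.4]
```

The fingers closed fully and show only above the bar top (z ≥ 110), so they aren't around it. I'll lift and measure where the fingertips really end.

Call:
play_rows(
  series=[
    [-1,0,0,-0.02,0],
    [-1,0,0,-0.03,0],
    [-1,0,0,-0.04,0],
    [-1,0,0,0,0],
    [-1,0,0,0,0],
  ],
)

```text
time: 5.65
position: [448.0, 73.7, 166.3]
eef_rot: [1.573, 2.717, 0.001]
wrist_force: [-0.6, -1.0, -0.5]
width: 0.3
grip_force: 0.0
```

Run:
```python
from h import *
need([447.5,74.1,76])
s=read_state();Rt=cv2.Rodrigues(s["eef_rot"])[0]
m=camera_model("wrist");p,d=camera("wrist");np.savez("w2.npz",p=p,d=d,**m)
cv2.imwrite("pics/g3.png",cv2.resize(np.clip(p[120:340,150:370].astype(float)*2,0,255).astype(np.uint8),None,fx=2.5,fy=2.5))
vv,uu=np.mgrid[150:300:2,180:340:2];P=world(m,np.c_[uu.ravel(),vv.ravel()].astype(float),d[150:300:2,180:340:2].ravel().astype(float))
T=(P-s["position"])@Rt
k=(abs(T[:,0])<16)&(abs(T[:,1])<22)&(T[:,2]>-75)&(T[:,2]<20);t=T[k]
for lo in range(-75,20,6):
    q=t[(t[:,2]>=lo)&(t[:,2]<lo+6)]
    if len(q):print(lo,len(q),q.min(0).round(1),q.max(0).round(1))
for pt in([10,0,0],[0,0,0],[10,0,-19]):
    print(pt,cv2.projectPoints((s["position"]+Rt@np.array(pt,float))[None],m["rvec"],m["tvec"],m["mtx"],None)[0].ravel())
```

```text
t 5.65 pos [448.01  73.66 166.27] ang 2.0916 F [-0.6 -1.  -0.5] T [-0.01 -0.1  -0.01] tilt [-0.002  0.001 -1.   ] shift mm [ 0.78 -0.35 90.27] w 0.3
-75 22 [ 10.3  -6.5 -74. ] [ 12.3   4.5 -69. ]
-69 38 [ 10.   -6.7 -68.7] [ 12.6   5.5 -63.1]
-63 51 [  6.8  -7.9 -62.9] [ 12.6   6.6 -57.2]
-57 52 [  3.3  -8.1 -57. ] [ 12.5   6.9 -51. ]
-51 41 [ 10.2  -8.4 -50.8] [ 12.6   7.3 -45. ]
-45 44 [ 10.1  -9.7 -44.9] [ 12.6   7.5 -39. ]
-39 34 [ 10.2 -10.  -38.7] [ 12.4   7.7 -33.1]
-33 2 [ 12.   -8.  -32.7] [ 12.1   6.9 -32.7]
[10, 0, 0] [256.79286906 208.1857365 ]
[0, 0, 0] [256.77254701 223.15583236]
[10, 0, -19] [256.92508474 218.67037343]
```

View pics/g3.png

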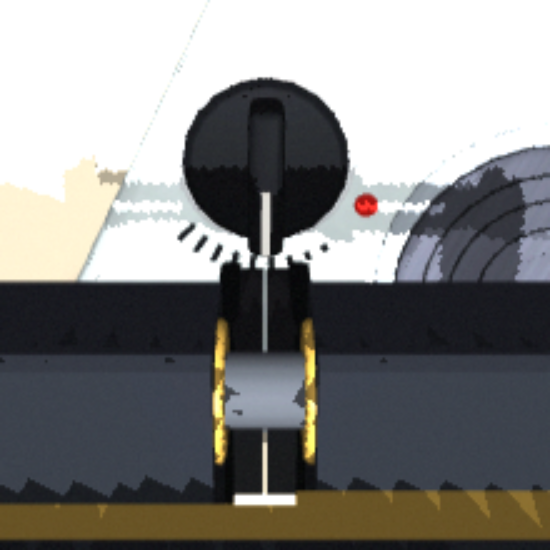

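The fingertips really end about 33 mm short of the reported TCP: the closed fingers show no surface past tool z = -33, and they met nothing over the bar. I'll treat true tip z as reported z + 33, so I need a reported z of about 44. The lateral alignment is good. I'll open, go down and watch the force.

Call:
play_rows(
  series=[
    [1,0,0,0,0],
    [1,0,0,0,0],
    [1,0,0,0,0],
    [1,0,0,0,0],
    [1,0,0,0,0],
    [1,0,0,0,0],
    [1,0,0,0,0],
    [1,0,0,0,0],
    [1,0,0,0,0],
    [1,0,0,0.04,0],
    [1,0,0,0.03,0],
    [1,0,0,0.02,0],
    [1,0,0,0.01,0],
    [1,0,0,0.01,0],
    [1,0,0,0,0],
    [1,0,0,0,0],
  ],
)

```text
time: 7.3
position: [448.0, 73.8, 56.2]
eef_rot: [1.574, 2.718, 0.001]
wrist_force: [0.4, 0.4, 1.0]
width: 87.2
grip_force: 0.0
```

Call:
play_rows(
  series=[
    [1,0,0,0.006,0],
    [1,0,0,0.005,0],
    [1,0,0,0,0],
    [1,0,0,0,0],
  ],
)

```text
time: 7.7
position: [447.2, 73.7, 44.5]
eef_rot: [-1.574, -2.719, 0.0]
wrist_force: [-0.1, 0.8, 0.3]
width: 86.6
grip_force: 0.0
```

Run:
```python
from h import *
need([447.5,74.1,44])
```

```text
t 7.7 pos [447.25  73.71  44.46] ang 2.0919 F [-0.1  0.8  0.3] T [ 0.04 -0.14  0.  ] tilt [ 0. -0. -1.] shift mm [0.21 0.41 0.46] w 86.6
```

Call:
play_rows(
  series=[
    [-1,0,0,0,0],
    [-1,0,0,0,0],
    [-1,0,0,0,0],
    [-1,0,0,0,0],
    [-1,0,0,0,0],
    [-1,0,0,0,0],
    [-1,0,0,0,0],
    [-1,0,0,0,0],
    [-1,0,0,0,0],
    [-1,0,0,0,0],
    [-1,0,0,0,0],
    [-1,0,0,0,0],
    [-1,0,0,0,0],
    [-1,0,0,0,0],
  ],
)

```text
time: 9.1
position: [448.2, 74.2, 44.8]
eef_rot: [1.573, 2.718, 0.003]
wrist_force: [4.5, 2.3, -3.4]
width: 11.8
grip_force: 30.0
```

Run:
```python
from h import *
need([447.5,74.1,44])
```

```text
t 9.1 pos [448.25  74.23  44.77] ang 2.092 F [ 4.5  2.3 -3.4] T [ 0.61 -1.2  -0.02] tilt [-0.     0.002 -1.   ] shift mm [ 0.26 -0.71  0.77] w 11.8
```

Gripped, width 11.8 mm at 30 N. I'll relieve the side load, then lift.

Call:
play_rows(
  series=[
    [-1,0,0.001,0,0],
    [-1,0,0,-0.002,0],
    [-1,0,0,-0.002,0],
    [-1,0,0,-0.002,0],
    [-1,0,0,-0.002,0],
    [-1,0,0,-0.002,0],
    [-1,0,0,-0.002,0],
    [-1,0,0,0,0],
    [-1,0,0,0,0],
  ],
)

```text
time: 10.0
position: [448.3, 74.3, 57.0]
eef_rot: [1.574, 2.719, -0.0]
wrist_force: [2.3, 2.7, 2.7]
width: 12.0
grip_force: 30.0
```

Run:
```python
from h import *
need([447.5,74.1,56.5])
```

```text
t 10.0 pos [448.29  74.25  56.96] ang 2.0919 F [2.3 2.7 2.7] T [ 0.49 -0.59  0.01] tilt [-0. -0. -1.] shift mm [ 0.26 -0.76  0.46] w 12.0
```

```bash
cat >> h.py <<'E'
def bar():
    s=read_state();Rt=cv2.Rodrigues(s["eef_rot"])[0];m=camera_model("wrist");p,d=camera("wrist")
    vv,uu=np.mgrid[150:235,200:310];P=world(m,np.c_[uu.ravel(),vv.ravel()].astype(float),d[150:235,200:310].ravel().astype(float))
    T=(P-s["position"])@Rt;k=(T[:,0]>13)&(T[:,0]<23)&(abs(T[:,1])<4)&(P[:,2]>85)&(P[:,2]<130)
    print("bar top z",np.median(P[k,2]) if k.any() else None,k.sum())
E
python3 -c "
from h import *
bar()"
```

```text
bar top z 114.43549347925523 247
```

Call:
play_rows(
  series=[
    [-1,0,0,0,-0.04],
    [-1,0,0,0,-0.04],
    [-1,0,0,0,0],
  ],
)

```text
time: 10.35
position: [448.2, 74.2, 56.9]
eef_rot: [1.464, 2.78, -0.001]
wrist_force: [1.8, 2.7, 2.6]
width: 11.5
grip_force: 30.0
```

Run:
```python
from h import *
need([447.5,74.1,56.5])
```

```text
t 10.35 pos [448.2   74.17  56.85] ang 2.1721 F [1.8 2.7 2.6] T [ 0.43 -0.54 -0.02] tilt [-0. -0. -1.] shift mm [ 0.34 -0.62  0.35] w 11.5
```

Call:
play_rows(
  series=[
    [-1,0,0,0,-0.08],
    [-1,0,0,0,-0.08],
    [-1,0,0,0,-0.08],
    [-1,0,0,0,-0.08],
    [-1,0,0,0,-0.08],
    [-1,0,0,0,-0.08],
    [-1,0,0,0,-0.08],
    [-1,0,0,0,-0.08],
    [-1,0,0,0,-0.08],
    [-1,0,0,0,0],
    [-1,0,0,0,0],
  ],
)

```text
time: 11.45
position: [447.8, 73.5, 56.5]
eef_rot: [-0.395, -3.116, 0.002]
wrist_force: [0.4, -1.3, 2.3]
width: 11.9
grip_force: 30.0
```

Run:
```python
from h import *
need([447.5,74.1,56.5]);bar()
```

```text
t 11.45 pos [447.77  73.52  56.46] ang 2.8893 F [ 0.4 -1.3  2.3] T [-0.01 -0.24  0.05] tilt [ 0.001 -0.001 -1.   ] shift mm [ 0.41  0.49 -0.04] w 11.9
bar top z 114.03401534155661 231
```

Call:
play_rows(
  series=[
    [-1,0,0,0.002,0],
    [-1,0,0,0.002,0],
    [-1,0,0,0.0015,0],
    [-1,0,0,0,0],
  ],
)

```text
time: 11.9
position: [447.7, 73.6, 51.1]
eef_rot: [-0.392, -3.116, 0.002]
wrist_force: [-2.7, -1.2, 6.2]
width: 11.5
grip_force: 30.0
```

Call:
play_rows(
  series=[
    [-1,0,0,0.001,0],
    [-1,0,0,0,0],
    [-1,0,0,0,0],
  ],
)

```text
time: 12.2
position: [447.7, 73.6, 50.5]
eef_rot: [-0.392, -3.116, 0.003]
wrist_force: [-3.7, -1.7, 11.4]
width: 11.6
grip_force: 30.0
```

Run:
```python
from h import *
need([447.5,74.1,56.5]);bar()
```

```text
t 12.2 pos [447.72  73.63  50.52] ang 2.8911 F [-3.7 -1.7 11.4] T [-0.4   0.51 -0.  ] tilt [ 0.001 -0.002 -1.   ] shift mm [ 0.34  0.39 -5.98] w 11.6
bar top z 108.1357065869168 226
```

That one is not the seat: it resists at about 5 N/mm. I'll probe in 0.05 rad steps, lifting, turning and pressing lightly each time.

Call:
play_rows(
  series=[
    [-1,0,0,-0.003,0],
    [-1,0,0,-0.0025,0],
    [-1,0,0,0,-0.05],
    [-1,0,0,0.003,0],
    [-1,0,0,0.0025,0],
    [-1,0,0,0,0],
    [-1,0,0,0,0],
  ],
)

```text
time: 12.95
position: [447.7, 73.6, 50.3]
eef_rot: [-0.315, -3.124, 0.003]
wrist_force: [-3.0, -2.9, 9.1]
width: 12.0
grip_force: 30.0
```

Call:
play_rows(
  series=[
    [-1,0,0,-0.003,0],
    [-1,0,0,-0.0025,0],
    [-1,0,0,0,-0.05],
    [-1,0,0,0.003,0],
    [-1,0,0,0.0025,0],
    [-1,0,0,0,0],
    [-1,0,0,0,0],
  ],
)

```text
time: 13.65
position: [447.7, 73.6, 50.3]
eef_rot: [-0.237, -3.131, 0.002]
wrist_force: [-3.9, -4.2, 9.2]
width: 12.1
grip_force: 30.0
```

Call:
play_rows(
  series=[
    [-1,0,0,-0.003,0],
    [-1,0,0,-0.0025,0],
    [-1,0,0,0,-0.05],
    [-1,0,0,0.003,0],
    [-1,0,0,0.0025,0],
    [-1,0,0,0,0],
    [-1,0,0,0,0],
  ],
)

```text
time: 14.35
position: [447.7, 73.5, 50.4]
eef_rot: [-0.16, -3.136, 0.002]
wrist_force: [-5.0, -4.4, 9.0]
width: 11.6
grip_force: 30.0
```

Run:
```python
from h import *
need([447.5,74.1,56.5]);bar()
```

```text
t 14.35 pos [447.72  73.54  50.35] ang 3.0399 F [-5.  -4.4  9. ] T [-1.14  0.73  0.07] tilt [ 0.001 -0.002 -1.   ] shift mm [ 0.28  0.52 -6.15] w 11.6
bar top z 107.87238411397658 222
```

Call:
play_rows(
  series=[
    [-1,0,0,-0.003,0],
    [-1,0.0005,-0.0005,-0.0025,0],
    [-1,0,0,0,-0.05],
    [-1,0,0,0.003,0],
    [-1,0,0,0.0025,0],
    [-1,0,0,0,0],
    [-1,0,0,0,0],
  ],
)

```text
time: 15.1
position: [447.7, 73.5, 50.5]
eef_rot: [-0.081, -3.14, 0.001]
wrist_force: [-3.2, -4.8, 8.6]
width: 11.8
grip_force: 30.0
```

Call:
play_rows(
  series=[
    [-1,0,0,-0.003,0],
    [-1,0,0,-0.0025,0],
    [-1,0,0,0,-0.05],
    [-1,0,0,0.003,0],
    [-1,0,0,0.0025,0],
    [-1,0,0,0,0],
    [-1,0,0,0,0],
  ],
)

```text
time: 15.8
position: [447.7, 73.4, 50.5]
eef_rot: [-0.002, -3.141, 0.002]
wrist_force: [-3.1, -4.8, 8.7]
width: 11.7
grip_force: 30.0
```

Call:
play_rows(
  series=[
    [-1,0,0,-0.003,0],
    [-1,0,0,-0.0025,0],
    [-1,0,0,0,-0.05],
    [-1,0,0,0.003,0],
    [-1,0,0,0.0025,0],
    [-1,0,0,0,0],
    [-1,0,0,0,0],
  ],
)

```text
time: 16.5
position: [447.7, 73.3, 50.6]
eef_rot: [0.077, -3.14, 0.002]
wrist_force: [-3.2, -4.4, 7.1]
width: 11.8
grip_force: 30.0
```

Run:
```python
from h import *
need([447.5,74.1,56.5]);bar()
```

```text
t 16.5 pos [447.71  73.34  50.59] ang -3.0929 F [-3.2 -4.4  7.1] T [-1.28  0.35  0.05] tilt [ 0.    -0.001 -1.   ] shift mm [ 0.17  0.76 -5.91] w 11.8
bar top z 108.15771251698345 237
```

Call:
play_rows(
  series=[
    [-1,0,0,0.0008,0],
    [-1,0,0,0,0],
    [-1,0,0,0,0],
  ],
)

```text
time: 16.85
position: [447.7, 73.4, 50.3]
eef_rot: [0.077, -3.14, 0.002]
wrist_force: [-5.4, -5.8, 11.8]
width: 11.7
grip_force: 30.0
```

Still the ring, since the force rises sharply. Continuing the probes.

Call:
play_rows(
  series=[
    [-1,0,0,-0.003,0],
    [-1,0,0,-0.003,0],
    [-1,0,0,0,-0.05],
    [-1,0,0,0.003,0],
    [-1,0,0,0.0025,0],
    [-1,0,0,0,0],
    [-1,0,0,0,0],
  ],
)

```text
time: 17.55
position: [447.7, 73.3, 50.3]
eef_rot: [0.155, -3.137, 0.002]
wrist_force: [-3.0, -5.1, 8.2]
width: 11.8
grip_force: 30.0
```

Call:
play_rows(
  series=[
    [-1,0,0,-0.003,0],
    [-1,0,0,-0.0025,0],
    [-1,0,0,0,-0.05],
    [-1,0,0,0.003,0],
    [-1,0,0,0.0025,0],
    [-1,0,0,0,0],
    [-1,0,0,0,0],
  ],
)

```text
time: 18.25
position: [447.8, 73.3, 49.6]
eef_rot: [-0.234, 3.133, -0.001]
wrist_force: [0.1, -5.9, 1.3]
width: 11.8
grip_force: 30.0
```

Call:
play_rows(
  series=[
    [-1,0,0,-0.003,0],
    [-1,0,0,-0.0025,0],
    [-1,0,0,0,-0.05],
    [-1,0,0,0.003,0],
    [-1,0,0,0.0025,0],
    [-1,0,0,0,0],
    [-1,0,0,0,0],
  ],
)

```text
time: 18.95
position: [447.8, 73.2, 49.4]
eef_rot: [-0.311, 3.126, -0.001]
wrist_force: [1.2, -6.6, -1.8]
width: 11.6
grip_force: 30.0
```

Run:
```python
from h import *
need([447.5,74.1,56.5]);bar()
```

```text
t 18.95 pos [447.81  73.21  49.39] ang -2.943 F [ 1.2 -6.6 -1.8] T [-1.24 -0.37  0.08] tilt [-0.    -0.001 -1.   ] shift mm [ 0.12  0.93 -7.11] w 11.6
bar top z 107.00300247492981 227
```

The drop-in is felt at turns of 1.20 and 1.25 rad. I'll centre at about 1.225, relieve the side load, then press down.

Call:
play_rows(
  series=[
    [-1,0,0,-0.003,0],
    [-1,0,-0.0008,-0.0025,0],
    [-1,0,0,0,0.025],
    [-1,0,0,0.003,0],
    [-1,0,0,0.0025,0],
    [-1,0,0,0.001,0],
    [-1,0,0,0.001,0],
    [-1,0,0,0,0],
  ],
)

```text
time: 19.8
position: [447.8, 73.2, 47.6]
eef_rot: [-0.275, 3.13, 0.0]
wrist_force: [-0.3, -2.5, 0.4]
width: 11.4
grip_force: 30.0
```

Run:
```python
from h import *
need([447.5,74.1,44.5]);bar()
```

```text
t 19.8 pos [447.82  73.18  47.58] ang -2.9663 F [-0.3 -2.5  0.4] T [-0.6  -0.1  -0.05] tilt [-0.  0. -1.] shift mm [0.15 0.96 3.08] w 11.4
bar top z 105.13465645332178 236
```

Going in freely. Continuing down.

Call:
play_rows(
  series=[
    [-1,0,0,0.001,0],
    [-1,0,0,0.001,0],
    [-1,0,0,0,0],
    [-1,0,0,0,0],
  ],
)

```text
time: 20.25
position: [447.8, 73.2, 45.6]
eef_rot: [0.275, -3.13, -0.0]
wrist_force: [0.3, -1.0, 1.6]
width: 11.7
grip_force: 30.0
```

Call:
play_rows(
  series=[
    [-1,0,0,0.0007,0],
    [-1,0,0,0,0],
    [-1,0,0,0,0],
  ],
)

```text
time: 20.55
position: [447.8, 73.2, 45.0]
eef_rot: [-0.275, 3.129, 0.0]
wrist_force: [-1.0, -2.6, 2.4]
width: 11.7
grip_force: 30.0
```

Run:
```python
from h import *
need([447.5,74.1,44.5]);bar()
```

```text
t 20.55 pos [447.83  73.17  45.01] ang -2.9663 F [-1.  -2.6  2.4] T [-0.24 -0.09 -0.02] tilt [-0.  0. -1.] shift mm [0.16 0.98 0.51] w 11.7
bar top z 102.48944386370309 240
```

Call:
play_rows(
  series=[
    [-1,0,0,0.0005,0],
    [-1,0,0,0,0],
    [-1,0,0,0,0],
  ],
)

```text
time: 20.9
position: [447.8, 73.1, 44.5]
eef_rot: [-0.275, 3.129, 0.0]
wrist_force: [-0.4, -1.1, 2.1]
width: 11.5
grip_force: 30.0
```

Call:
play_rows(
  series=[
    [-1,0,0,0.0005,0],
    [-1,0,0,0,0],
    [-1,0,0,0,0],
  ],
)

```text
time: 21.2
position: [447.9, 73.1, 44.5]
eef_rot: [0.275, -3.129, 0.0]
wrist_force: [-2.0, -0.3, 6.8]
width: 11.9
grip_force: 30.0
```

Run:
```python
from h import *
need([447.5,74.1,44.5]);bar()
```

```text
t 21.2 pos [447.87  73.15  44.47] ang -2.9663 F [-2.  -0.3  6.8] T [-0.18  0.33 -0.09] tilt [ 0. -0. -1.] shift mm [ 0.2   1.   -0.03] w 11.9
bar top z 102.14261901208565 235
```

Hard bottom at z = 44.5 with the force rising, so the knob is home. Releasing and withdrawing straight up.

Call:
play_rows(
  series=[
    [1,0,0,-0.0005,0],
    [1,0,0,0,0],
    [1,0,0,0,0],
    [1,0,0,0,0],
    [1,0,0,0,0],
    [1,0,0,0,0],
    [1,0,0,0,0],
    [1,0,0,0,0],
    [1,0,0,0,0],
    [1,0,0,0,0],
  ],
)

```text
time: 22.25
position: [447.8, 72.9, 44.5]
eef_rot: [-0.275, 3.13, -0.0]
wrist_force: [0.3, 0.2, -0.2]
width: 82.5
grip_force: 0.0
```

Call:
play_rows(
  series=[
    [1,0,0,-0.01,0],
    [1,0,0,-0.03,0],
    [1,0,0,-0.04,0],
    [1,0,0,-0.04,0],
    [1,0,0,-0.03,0],
    [1,0,0,0,0],
    [1,0,0,0,0],
    [1,0,0,0,0],
  ],
)

```text
time: 23.05
position: [447.0, 72.9, 193.7]
eef_rot: [0.275, -3.128, 0.0]
wrist_force: [-0.7, -0.1, -0.8]
width: 87.1
grip_force: 0.0
```

Run:
```python
from h import *
need([447.5,74.1,44.5])
m=camera_model("wrist");p,d=camera("wrist");cv2.imwrite("pics/f.png",p)
vv,uu=np.mgrid[110:230,190:330];P=world(m,np.c_[uu.ravel(),vv.ravel()].astype(float),d[110:230,190:330].ravel().astype(float))
b=(np.hypot(P[:,0]-447.5,P[:,1]-74)<32)&(P[:,2]>92);q=P[b][:,:2];w,V=np.linalg.eigh(np.cov(q.T));e=V[:,1];print(np.median(P[b][:,2]),np.arctan2(e[1],e[0]),b.sum())
```

```text
t 23.05 pos [446.98  72.88 193.65] ang -2.9662 F [-0.7 -0.1 -0.8] T [ 0.16 -0.1  -0.  ] tilt [ 0.002  0.    -1.   ] shift mm [ -0.97   1.09 149.15] w 87.1
101.79701552278993 -2.9580867588777964 704
```

View pics/f.png

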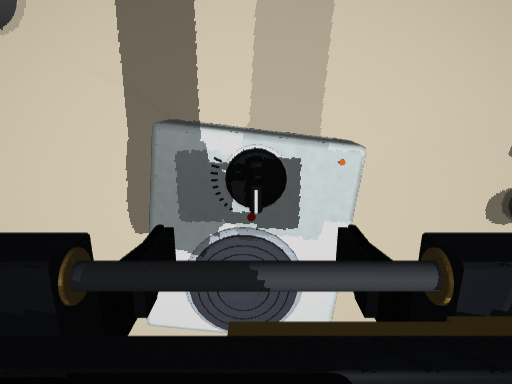

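The knob is home, with the bar top at z = 101.8. Its pointer (256,200) is right by the red dot (252,217), about 0.12 rad off it. The gripper is clear.

```bash
python3 -c "
from rig import *
print(job_done())"
```

```text
the job is handed in; nothing more can be done
None
```

The knob is pressed home in the off seat, about 0.12 rad past the red dot, and released; the job was handed in at about 23 s, but no verdict came back.

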